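Fit the tumbler's lid pair, then take off the cover alone

TASK

Get the small vibratory tumbler ready to be rinsed out through its strainer: pick up the nested pair of lids by the strainer's finger tab, carry it over, lower it (do not drop it) onto the bowl and press it down firmly, so that the strainer is fully home in the mouth and the bowl dips on its springs. Then let go of the tab, take the outer cover alone by its collar and lift it straight up, leaving the strainer undisturbed; finish while still holding the cover still and level in the air, its whole skirt higher than the top of the tab - do not set it down. Keep the two lids together until the strainer is home, and leave the other things on the bench where they lie.

Things in the scene. Friction and masses are not known exactly. Their poses are not given: they have to be found in the camera images.
- tab (a point): Centre of the strainer's finger tab: an upright flat steel block 30 long (its x axis) x 14 thick (y axis) x 26 high on a stem 14 across; z axis up. It stands up through the cover's collar: its underside is 10 above the collar's top and its centre 33 above collar while nested. It is on the lid's axis, 63 above the spigot's foot, 51 above the flange's underside. Lifting by it lifts both lids.
- strainer: Inner lid of the pair, about 240 g: a round steel grid with a flange 163 across, 4 thick, and below it a spigot 144 across, 12 deep, its foot bevelled to 132. Origin on its axis at the spigot's foot, z up. At the start the nested pair lies on the bench, standing on this spigot; the cover hides all of it but the tab and stem.
- collar (a point): Centre of the cover's collar: an upright eight-sided black ring in the middle of the cover, 54 across flats, wall 6, 20 high, its hole (42) wide enough for the tab (33 corner to corner) to pass. Point: on the axis, half-way up, 10 above the cover's disc, 27 above the skirt's lower edge. x and y axes square to flats (as is every 45 degrees), z up.
- cover: Outer lid of the pair, about 220 g: a black plastic disc 174 across, 4 thick, with a skirt hanging 13 below its underside around the strainer's flange and the bowl's rim, at least 2 play all round. It only rests on the strainer's flange: not fastened, free to turn. Origin on its axis at the skirt's lower edge.
- rim (a point): Centre of the bowl's mouth at the top of its rim, 156 above the bench while empty; z up. The bowl: grey plastic, mouth 149 across inside, 158 outside, hollow, on four springs. The strainer's spigot goes into the mouth and its flange lies on the rim; the tab's centre is then 51 above this point.
- tumbler: Small vibratory tumbler: round grey motor housing 190 across, 58 high, bolted to the bench, with the bowl above it. Origin on its axis at bench height.
- bowl (a joint): How far the bowl has sunk on its springs, in m: 0 empty, about 0.002 under the weight of both lids, 0.012 at the stop. The springs take 2.5 N for every millimetre; a firm press sinks it to 0.005 or more.
- wrench: Bystander: steel wrench, 170 long, lying flat
- screwdriver: Bystander: screwdriver with black handle, lying
- gear: Bystander: steel gear wheel with hub, 53 across, 22 high; origin at its underside
- bearing: Bystander: steel ring (bearing race) 42 across, 12 high, lying flat; origin at its underside
- bracket: Bystander: small aluminium angle bracket, 50 x 36, 40 high; origin at its underside
- oilcan: Bystander: grey can with black cap, 48 across, 100 high, upright; origin at its underside
- bushing: Bystander: flanged brass bushing, 38 across, 30 high, upright; origin at its underside
Things that resemble listed ones, but are neither listed nor needed, are in the scene too. What is shaped like the strainer but green or purple is not meant. Of the things shaped like the cover, the black one is meant.

How it is judged:
By the outcome, as a careful person would: the job done as asked, in the order asked, and still so for the second after the job is handed in, while the arm keeps its last pose, push and grip.
It also fails if it takes over 64 s, if anything falls off the work surface, if the arm or the gripper's body presses on something with over 40 N, if the wrist force passes 120 N, or if a joint passes its speed limit or range.

ROBOT

A 6-joint arm with a two-finger parallel gripper is mounted at the origin on the work surface. World frame = base frame: x ahead of the robot, y to its left, z up, the work surface at z = 0. Lengths are in m, angles in rad, forces in N, time in s.
With the tool pointing down it reaches from about 0.4 to 0.825 m from the base axis. Payload 7 kg.
Tool frame: the origin (TCP) lies between the finger pads; the fingertips stand 19 mm ahead of it and the grasp point (between the pads) is the TCP; z points along the fingers, y is the line along which they close (so a half turn about z gives the same grasp; the last joint's range is limited). The gripper opens to 88 mm and grips with 3 to 60 N. Pads are 19 mm wide; open, the fingers measure 130 mm over their backs; the gripper's body (78 mm by 193 mm) begins 47 mm behind the grasp point.
Start: joints at [-1.031, 0.359, 0.012, 0, -1.224, -0.288], TCP at [0.168, -0.654, 0.22] pointing down, gripper open.
Joint ranges: [-3.07, 3.07], [-1.43, 2.12], [-1.02, 1.25], [-3.03, 1.67], [-3.05, -0], [-3.03, 3.03]. Speed limits (rad/s): [2.39, 2.39, 3.01, 3.14, 3.14, 3.14].

INTERFACE

Orientations are given as a rotation vector (axis times angle).
In Python, from station import arm, optics gives the robot as it stands. Calls block until the motion is done:
- arm.move_to(position, orientation): joint-space move of the TCP to a pose.
- arm.movel(position, orientation=None, speed=0.15, threshold=None): straight line of the TCP; orientation=None keeps the orientation; speed is the mean speed in m/s. With threshold (N) it stops when the force on the tool has changed by that much, and returns True; else False.
- arm.goto_joints(angles): joint-space move.
- arm.move_gripper(opening, force=None): finger opening in m; force is the grip in N (None keeps the last); returns when the fingers have stopped.
- arm.sleep(seconds).
- arm.ik(position, orientation): joint angles nearest the present ones, or None.
- arm.read_state(): the state.
- optics.get_image(name): name is "scene" or "side" or "wrist"; returns a dict with "image" (420x560x3 uint8, blue, green, red), "fovy" (degrees; the focal length in pixels is half the picture's height over the tangent of half this angle, whatever the lens; pixels are square), "cx", "cy" (the principal point, pixels), "position" and "attitude" of the camera in the world; the wrist camera has in their place "mount" (4x4, takes a point from camera to tool coordinates, whose origin is the TCP and whose axes are the flange's). Camera axes: x right, y up, looking along -z (the intrinsics and any distortion apply to the point x, -y, -z); pixel columns grow to the right and rows downward; lengths in m; the calibration is good to about 2 mm. The wrist camera is an equidistant fisheye: a pixel r from the principal point sees the ray r / f radians off the axis. A picture is of the moment at which its call begins: read the wrist's pose just before it. There is no depth.
A pose or a line that the arm cannot do raises arm.Unreachable and nothing moves.
- arm.close_job(): hands the job in; it is judged then, once.
The state is a dict: "time_s": time; "joint_pos": joint angles; "joint_vel": joint speeds; "joint_torque": joint torques, N m; "position": TCP position; "tcp_rot": TCP orientation; "force": force on the tool from outside, world axes, zero at the start; "ft_torque": the same for the moment, N m; "width": finger opening in m; "grasp_force": force on a finger pad.
Only numpy, scipy, OpenCV 4.12 (cv2) and the standard library are available. Lean on these libraries where they do the work, as an engineer would, in place of code of your own. Each camera call takes 0.05 s, during which the arm holds its last target. There are 200 camera calls.

## Working session

There is one attempt and no reset: what is moved stays moved. The work goes in short steps, each a Python script; the robot and the scene stay as the last script left them, time stands still between calls to the robot, and variables do not carry over. Pictures are saved under pics/ and viewed, at most 10 in all, crops included, and the job is handed in when it is done.

```bash
mkdir -p pics; ls
python3 - <<'E'
from station import arm, optics
import cv2
for n in("scene","side","wrist"):
    d=optics.get_image(n); cv2.imwrite(f"pics/{n}0.png",d["image"])
    print(n,{k:v for k,v in d.items() if k!="image"})
a=cv2.imread("pics/scene0.png");b=cv2.imread("pics/side0.png")
s=arm.read_state();print(s["tcp_rot"],s["time_s"],s["force"],s["width"])
E
```

```text
pics
scene {'fovy': 42.548112556656434, 'cx': 288.20877346365046, 'cy': 212.7780252982214, 'position': array([ 1.04209866, -0.76983256,  0.9451353 ]), 'attitude': array([0.81966867, 0.23348496, 0.57484187])}
side {'fovy': 43.46054256336848, 'cx': 274.4808628621288, 'cy': 210.81344612931963, 'position': array([-0.30128995,  0.87267365,  0.81300668]), 'attitude': array([ 0.4796948 , -1.21058052, -2.11850974])}
wrist {'fovy': 65.70646984690485, 'cx': 279.66866836674603, 'cy': 204.5887625172258, 'mount': array([[-1.32227248e-03,  9.54303680e-01,  2.98835636e-01,
         8.06069092e-02],
       [ 9.99999123e-01,  1.24145882e-03,  4.60261693e-04,
        -2.30197109e-04],
       [ 6.82372920e-05,  2.98835982e-01, -9.54304486e-01,
        -1.65581411e-01],
       [ 0.00000000e+00,  0.00000000e+00,  0.00000000e+00,
         1.00000000e+00]])}
[ 3.94313434e-01 -3.11646032e+00 -1.93704142e-03] 0.15 [ 0.30934683 -0.09606121  0.34465456] 0.08744113955496183
```

View pics/scene0.png

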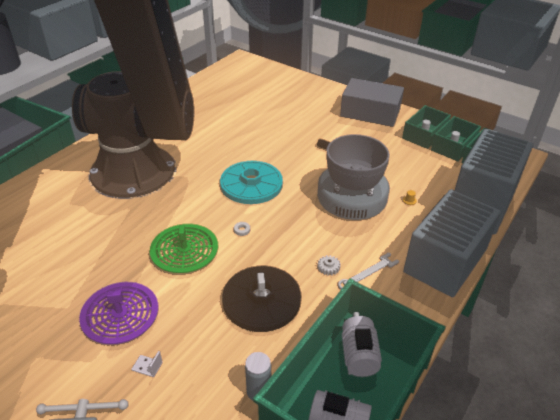

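View pics/side0.png

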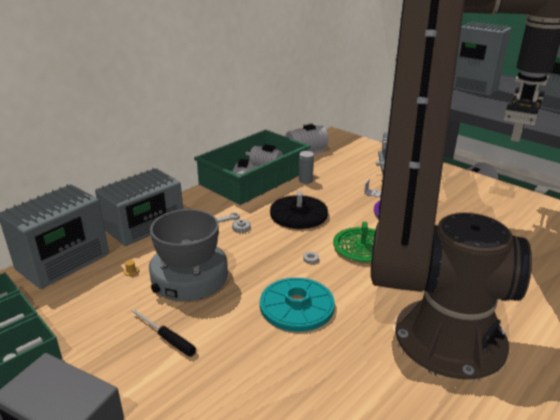

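The scene view shows the black cover at about (262,297) with its tab at (261,283), and the bowl mouth at about (357,157). In the side view the tab is at (299,200) and the bowl mouth at (186,235). I'll get rough positions from these first, then refine with the wrist camera.

```bash
cat > h.py <<'E'
import numpy as np, cv2
from scipy.spatial.transform import Rotation as R
from station import arm, optics
def snap(n):
    s=arm.read_state(); d=optics.get_image(n)
    if "mount" in d:
        T=np.eye(4);T[:3,:3]=R.from_rotvec(s["tcp_rot"]).as_matrix();T[:3,3]=s["position"]
        C=T@d["mount"]; d["Rm"],d["position"]=C[:3,:3],C[:3,3]
    else: d["Rm"]=R.from_rotvec(d["attitude"]).as_matrix()
    d["f"]=210/np.tan(np.radians(d["fovy"]/2)); return d
def rays(d,px):
    p=(np.atleast_2d(px)-[d["cx"],d["cy"]])/d["f"]
    if "mount" in d:
        r=np.linalg.norm(p,axis=1,keepdims=True)+1e-9
        v=np.hstack([p/r*np.sin(r),np.cos(r)])
    else: v=np.hstack([p,np.ones((len(p),1))])
    v=v*[1,-1,-1]
    v=v@d["Rm"].T; return v/np.linalg.norm(v,axis=1,keepdims=True)
def plane(d,px,z):
    v=rays(d,px);o=d["position"];return o+v*((z-o[2])/v[:,2])[:,None]
def project(d,P):
    c=(np.atleast_2d(P)-d["position"])@d["Rm"]*[1,-1,-1]
    if "mount" in d:
        n=np.linalg.norm(c[:,:2],axis=1,keepdims=True)+1e-9
        q=c[:,:2]/n*np.arctan2(n,c[:,2:])
    else: q=c[:,:2]/c[:,2:]
    return q*d["f"]+[d["cx"],d["cy"]]
def tri(ds,pxs):
    A=np.zeros((3,3));b=np.zeros(3)
    for d,p in zip(ds,pxs):
        v=rays(d,p)[0];M=np.eye(3)-np.outer(v,v);A+=M;b+=M@d["position"]
    return np.linalg.solve(A,b)
def circ(P):
    from scipy.optimize import least_squares
    f=lambda x:np.hypot(P[:,0]-x[0],P[:,1]-x[1])-x[2]
    r=least_squares(f,[*P[:,:2].mean(0),.08],loss="soft_l1",f_scale=.001)
    return r.x,np.sqrt(np.mean(r.fun**2))
def down(yaw):  # tool pointing down, tool y axis along world angle yaw
    y=np.array([np.cos(yaw),np.sin(yaw),0]);z=np.array([0,0,-1.]);
    return R.from_matrix(np.c_[np.cross(y,z),y,z]).as_rotvec()
E
python3 - <<'E'
from h import *
a=snap("scene");b=snap("side")
print(tri([a,b],[(261,283),(299,200)]))
print(tri([a,b],[(357,157),(186,235)]))
s=arm.read_state();print(R.from_rotvec(s["tcp_rot"]).as_matrix().round(3), a["f"])
E
```

```text
[ 0.5746972  -0.16040076  0.05180286]
[0.56460777 0.26163267 0.13411127]
[[-0.968 -0.249 -0.   ]
 [-0.249  0.968  0.001]
 [ 0.     0.001 -1.   ]] 539.3436193284923
```

Run:
```python
from h import *
arm.move_to([.575,-.16,.25],down(np.pi/2)); d=snap("wrist"); cv2.imwrite("pics/w1.png",d["image"])
np.save("w1.npy",d,allow_pickle=True)
arm.move_to([.56,.262,.36],down(np.pi/2)); e=snap("wrist"); cv2.imwrite("pics/w2.png",e["image"])
np.save("w2.npy",e,allow_pickle=True)
cv2.imwrite("pics/w12.png",cv2.resize(np.hstack([d["image"],e["image"]]),(800,300)))
print(arm.read_state()["time_s"])
```

```text
4.2417
```

View pics/w1.png

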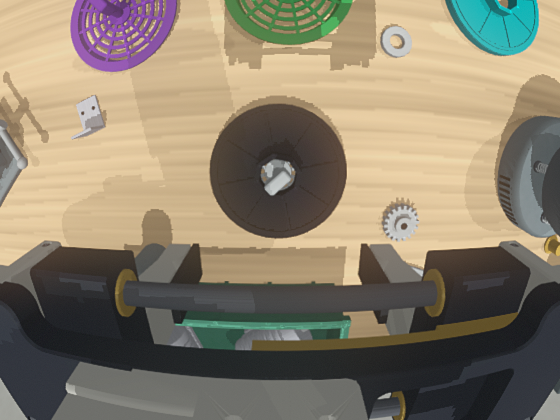

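View pics/w2.png

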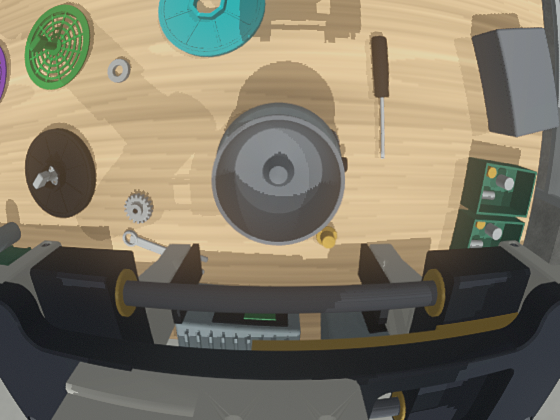

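Wrist view 1 shows the cover disc centred at about (278,170) and the tab's rotated block at about (276,183). Wrist view 2 shows the bowl mouth ring centred at about (279,180). Next I'll fit circles to both and take the tab's top face.

Run:
```python
from h import *
d=np.load("w1.npy",allow_pickle=True).item();e=np.load("w2.npy",allow_pickle=True).item()
def radial(d,c,z,r0,r1,dark):
    # strongest edge along rays from c in the plane z
    g=cv2.GaussianBlur(cv2.cvtColor(d["image"],cv2.COLOR_BGR2GRAY),(3,3),0).astype(np.float32)
    out=[]
    rr=np.arange(r0,r1,.0004)
    for t in np.radians(np.arange(0,360,4)):
        P=np.c_[c[0]+rr*np.cos(t),c[1]+rr*np.sin(t),0*rr+z]
        q=project(d,P).astype(np.float32)
        v=cv2.remap(g,q[:,:1],q[:,1:],cv2.INTER_LINEAR)[:,0]
        k=np.gradient(v)*dark; i=k.argmax()
        if k[i]>1: out.append(P[i])
    return np.array(out)
c=[.575,-.16]
for _ in range(3):
    P=radial(d,c,.020,.07,.105,1); x,rm=circ(P); c=x[:2]
print("cover",x,rm,len(P))
for sgn,lab in((1,"rim +edge"),(-1,"rim -edge")):
    c=plane(e,(279,180),.156)[0][:2]
    for _ in range(3):
        P=radial(e,c,.156,.068,.090,sgn); x,rm=circ(P); c=x[:2]
    print(lab,x,rm,len(P))
# tab: bright pixels
crop=d["image"][145:215,240:320]
g=cv2.cvtColor(crop,cv2.COLOR_BGR2GRAY)
print(g[10:60:3,10:65:3])
b=cv2.resize(crop,(640,560),interpolation=cv2.INTER_CUBIC)
cv2.imwrite("pics/tab.png",b)
```

```text
cover [ 0.57739988 -0.16346775  0.08651804] 0.0007653907193675974 90
rim +edge [0.56899319 0.25798218 0.07501487] 0.005014572511639243 90
rim -edge [0.57619906 0.25709311 0.08481792] 0.00491483568220555 48
[[ 55  55  58  49  48  45  44  56  59  48  45  45  45  42  49  47  55  57
   58]
 [ 58  59  50  48  44  50  55  54  61  44  44  45  47  48  46  48  48  59
   60]
 [ 58  59  55  43  55  54  50 131 142 144 137 110  96  56  46  46  50  48
   59]
 [ 59  56  51  57  51  72 193 158 138 140 142 123 185 139  53  57  47  55
   58]
 [ 58  55  55  61 117 153 179 182 138 114 128 111 184 179 108  54  57  48
   51]
 [ 56  56  56  53 121 174 181 182  93  98  96 105 110 186 162  61  57  50
   60]
 [ 56  56  59  53 119 113 181 184  96  95 151 189 138 123 121  76  62  60
   59]
 [ 58  53  57  52 121 115 177 167  94 160 191 193 190 138 120  53  57  59
   61]
 [ 56  57  57  47 108 118 104  96 166 194 193 195 196 186 117  45  58  58
   60]
 [ 56  57  57  53  44 113 100 171 196 194 196 198 189 110 107  56  60  59
   61]
 [ 57  55  56  54  44 104 164 197 195 197 199 190 113 123  42  56  58  58
   61]
 [ 58  56  56  56  55 163 182 198 199 202 182 117  72  43  48  66  60  55
   61]
 [ 59  59  58  57  55  55 180 185 204 145  41  43  44  56  59  60  59  60
   62]
 [ 58  57  58  57  52  55  60 187 134  40  48  50  59  58  59  60  61  61
   62]
 [ 59  59  58  58  58  58  56  54  55  57  57  58  58  59  62  60  60  63
   62]
 [ 60  60  58  57  58  57  58  57  57  58  56  58  60  59  60  62  60  61
   62]
 [ 62  60  52  58  59  57  61  58  58  57  59  59  51  60  62  62  64  62
   64]]
```

View pics/tab.png

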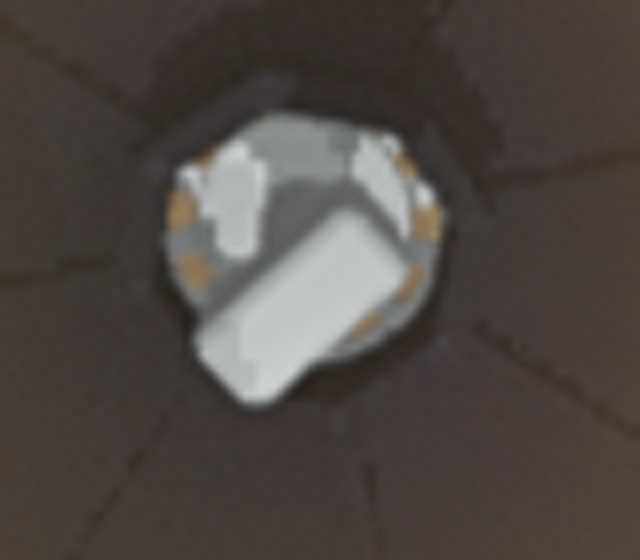

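Tab zoom: the top face's corners are at crop pixels (345,207), (408,268), (258,405) and (197,340), at 8x. Now the tab's pose, plus a ridge-based fit of the thin, lighter rim ring.

Run:
```python
from h import *
d=np.load("w1.npy",allow_pickle=True).item();e=np.load("w2.npy",allow_pickle=True).item()
px=(np.array([(345,207),(408,268),(258,405),(197,340)])+.5)/8-.5+[240,145]
P=plane(d,px,.076);print("tab",P.mean(0),[np.linalg.norm(P[i]-P[i-1]).round(4) for i in range(4)])
v=P[0]-P[3]+P[1]-P[2];print("tab yaw",np.degrees(np.arctan2(v[1],v[0])))
g=cv2.GaussianBlur(cv2.cvtColor(e["image"],cv2.COLOR_BGR2GRAY),(3,3),0).astype(np.float32)
hsv=cv2.cvtColor(e["image"],cv2.COLOR_BGR2HSV)
m=cv2.inRange(hsv,(0,0,0),(180,70,255))
c=plane(e,(279,180),.156)[0][:2]; rr=np.arange(.066,.092,.0005)
for t in range(0,360,20):
    Q=np.c_[c[0]+rr*np.cos(np.radians(t)),c[1]+rr*np.sin(np.radians(t)),0*rr+.156]
    q=project(e,Q).astype(np.float32); w=cv2.remap(g,q[:,:1],q[:,1:],1)[:,0]
    print(t,w[::3].astype(int))
b=cv2.resize(e["image"][90:255,200:360],(582,600),interpolation=cv2.INTER_CUBIC);cv2.imwrite("pics/rim.png",b)
```

```text
tab [ 0.57596754 -0.16349092  0.076     ] [np.float64(0.027), np.float64(0.0118), np.float64(0.0277), np.float64(0.0122)]
tab yaw 132.82306682220988
0 [ 80  79  79  79  78  77  76  86 116 139 147 165 190 200 199 199 198 198]
20 [ 77  77  76  76  76  75  78 101 131 142 153 180 198 199 197 197 197 198]
40 [ 78  78  78  77  76  76  90 121 139 139 136 127 109  97  94  95 100 119]
60 [ 79  79  79  78  79  91 120 138 145 167 191 197 197 195 193 192 190 189]
80 [ 80  80  80  80  91 118 136 145 169 191 197 197 197 198 198 198 197 198]
100 [ 87  87  85  91 116 138 139 117  83  89 146 191 200 198 197 197 196 196]
120 [ 92  90  89 107 133 139 134 120 106 105 122 143 148 165 188 199 200 198]
140 [ 94  92  97 118 136 137 127 113 110 108 101  98 106 125 131 128 128 130]
160 [ 97  95 100 123 136 135 125 111 109 110 110 108 103  99  99 113 129 132]
180 [ 99  96  99 118 135 135 121 106 108 110 111 110 107 102  97  97 114 131]
200 [101 100  97 104 129 137 131 115 108 110 110 110 105 100  96 101 118 129]
220 [100  98  96  95 111 127 126 117 102  97  96  93  92 100 114 122 139 173]
240 [ 97  95  94  92  94 112 131 130 119 106 129 170 183 184 185 186 186 187]
260 [ 87  89  89  88  87  92 116 136 142 156 173 178 178 178 178 178 178 178]
280 [ 81  81  81  81  81  81  88 112 128 136 158 177 180 179 179 178 178 177]
300 [ 81  82  82  82  82  81  83  98 121 130 139 164 184 191 194 194 193 193]
320 [ 83  81  81  81  81  80  80  85 109 127 137 160 187 198 197 196 194 193]
340 [ 82  82  82  82  82  81  80  84 110 137 148 165 190 200 198 198 199 201]
```

View pics/rim.png

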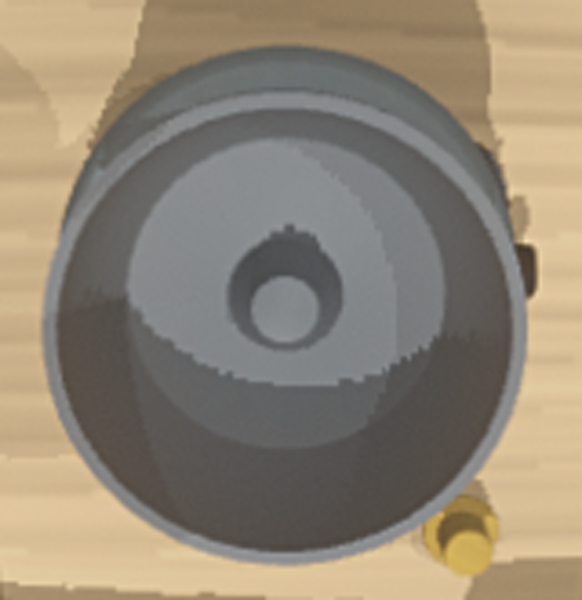

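The rim's inner edge is clean, so I'll fit that circle (it should come out at r = 74.5 mm) and then pick up the pair.

Run:
```python
from h import *
e=np.load("w2.npy",allow_pickle=True).item()
g=cv2.GaussianBlur(cv2.cvtColor(e["image"],cv2.COLOR_BGR2GRAY),(3,3),0).astype(np.float32)
c=plane(e,(279,180),.156)[0][:2]; rr=np.arange(.064,.092,.0003)
for _ in range(3):
    P=[]
    for t in np.radians(np.arange(0,360,4)):
        Q=np.c_[c[0]+rr*np.cos(t),c[1]+rr*np.sin(t),0*rr+.156]
        q=project(e,Q).astype(np.float32); w=cv2.remap(g,q[:,:1],q[:,1:],1)[:,0]
        i=np.argmax(w>115)
        if i>0:P.append(Q[i])
    x,rm=circ(np.array(P));c=x[:2]
print("rim inner",x,rm,len(P))
np.save("rim.npy",c)
tab=np.array([.5762,-.1635]); o=min((down(np.radians(42.8+k*180)) for k in(0,1)),key=lambda o:abs((lambda q:9 if q is None else q[5])(arm.ik([*tab,.12],o))))
print(arm.ik([*tab,.12],o)); np.save("o.npy",o)
arm.move_to([*tab,.16],o); arm.move_gripper(.060,50)
print(arm.movel([*tab,.064],speed=.08,threshold=8))
s=arm.read_state();print(s["position"],s["force"],s["time_s"])
arm.move_gripper(0,50);s=arm.read_state();print(s["width"],s["grasp_force"],s["force"],s["ft_torque"])
```

```text
rim inner [0.56903904 0.25837178 0.07441694] 0.00019046571709792576 79
[ 4.94823993e-02  3.17243938e-01 -2.93696056e-01  4.44089210e-16
 -9.59856333e-01  6.97518521e-01]
False
[ 0.57665144 -0.16351099  0.06461591] [-0.22167084 -0.05479841  0.20180747] 8.85
0.013323248207279311 49.97863411903381 [-0.90101048 -0.23313196  1.39830462] [-0.15457216  0.29710998 -0.08016412]
```

Gripped; the opening reads 13.3 mm against a 14 mm tab. Lift, carry over the bowl, and check.

Run:
```python
from h import *
c=np.load("rim.npy");p=arm.read_state()["position"]
arm.movel([p[0],p[1],.285],speed=.1); arm.sleep(.3)
s=arm.read_state();print(s["width"],s["force"],s["ft_torque"])
arm.movel([*c,.285],speed=.15); arm.sleep(.5)
s=arm.read_state();print(s["position"],s["width"],s["force"],s["time_s"])
ims=[]
for n in("wrist","scene","side"):
    d=snap(n);np.save(f"c_{n}.npy",d,allow_pickle=True);ims.append(d["image"])
cv2.imwrite("pics/carry.png",np.vstack([cv2.resize(ims[0],(400,300)),np.zeros((0,400,3),np.uint8)]))
a=ims[1][40:240,240:440];b=ims[2][130:330,90:290]
row=np.hstack([cv2.resize(x,(400,400)) for x in(a,b)])
w=np.zeros((600,800,3),np.uint8);w[:400]=row;w[400:,:267]=cv2.resize(ims[0],(267,200));cv2.imwrite("pics/carry.png",w)
```

```text
0.013096228407960722 [-0.08857717  0.2938013  -5.68006529] [-0.00747728  0.17516416 -0.00543448]
[0.56903214 0.25832937 0.28501187] 0.012970783621524448 [-0.69069439  0.04211437 -5.85801383] 15.7917
```

View pics/carry.png

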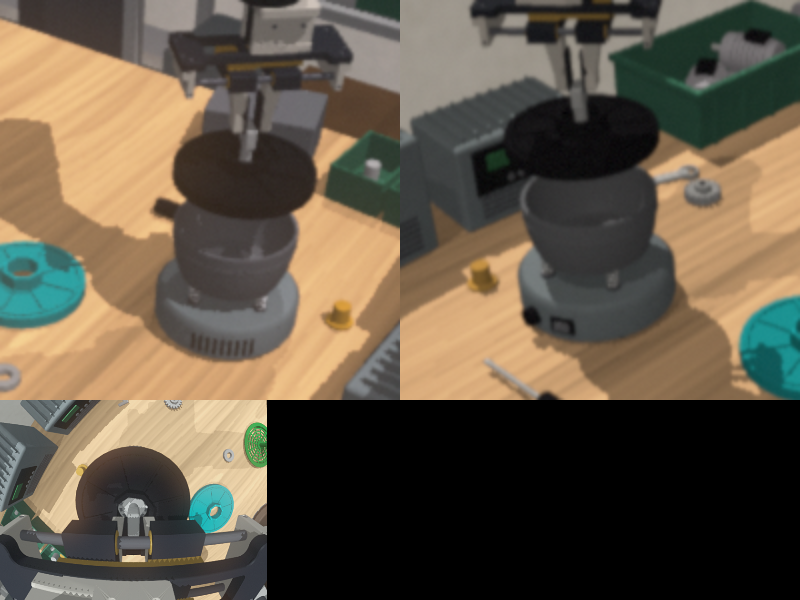

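The pair hangs just above the bowl, centred, with perhaps a slight tilt about the closing axis. The bevelled spigot should tolerate that and level out on the rim. Lowering with force watch.

Run:
```python
from h import *
c=np.load("rim.npy");F0=arm.read_state()["force"]
def rep(h):
    s=arm.read_state();print(h,s["position"].round(4),(s["force"]-F0).round(2),s["ft_torque"].round(2),round(s["width"],4),round(s["time_s"],2))
    return s
hit=arm.movel([*c,.224],speed=.08,threshold=5); rep(hit)
if not hit:
    for z in (.216,.211,.208,.205,.202):
        hit=arm.movel([*c,z],speed=.03,threshold=12); rep(hit)
        if hit: break
```

```text
False [0.5695 0.2586 0.2246] [0.08 0.07 0.91] [-0.02  0.08  0.06] 0.0131 16.85
False [0.569  0.2583 0.2158] [ 0.57 -0.09 -0.79] [0.01 0.15 0.01] 0.0132 17.27
False [0.5689 0.2583 0.2106] [ 0.29 -0.35  1.07] [-0.02  0.14  0.04] 0.0128 17.58
False [0.5691 0.2584 0.2079] [-0.2   0.57  0.57] [ 0.01  0.13 -0.02] 0.0131 17.83
False [0.5693 0.2585 0.2057] [-1.6  -0.58  5.36] [-0.14  0.58  0.03] 0.0131 18.08
False [0.5694 0.2585 0.2033] [-4.   -1.23 12.24] [-0.26  1.5   0.03] 0.0131 18.33
```

Run:
```python
from h import *
c=np.load("rim.npy")
def rep(h):
    s=arm.read_state();print(h,s["position"].round(4),s["force"].round(2),s["ft_torque"].round(2),round(s["width"],4),round(s["time_s"],2))
for z in (.200,.1975):
    hit=arm.movel([*c,z],speed=.03,threshold=18); rep(hit)
arm.sleep(.5);rep(0)
ims=[snap(n)["image"] for n in("scene","side")]
cv2.imwrite("pics/press.png",np.hstack([cv2.resize(x,(400,400),interpolation=cv2.INTER_CUBIC) for x in(ims[0][100:220,300:420],ims[1][170:290,130:250])]))
```

```text
False [0.5694 0.2585 0.2019] [-4.76 -0.46  8.97] [-0.38  2.13  0.01] 0.013 18.58
False [0.5694 0.2585 0.2002] [-6.42 -2.07 15.1 ] [-0.45  2.86  0.  ] 0.0131 18.83
0 [0.5694 0.2585 0.2003] [-7.02 -1.34 13.7 ] [-0.45  2.83 -0.01] 0.0129 19.33
```

View pics/press.png

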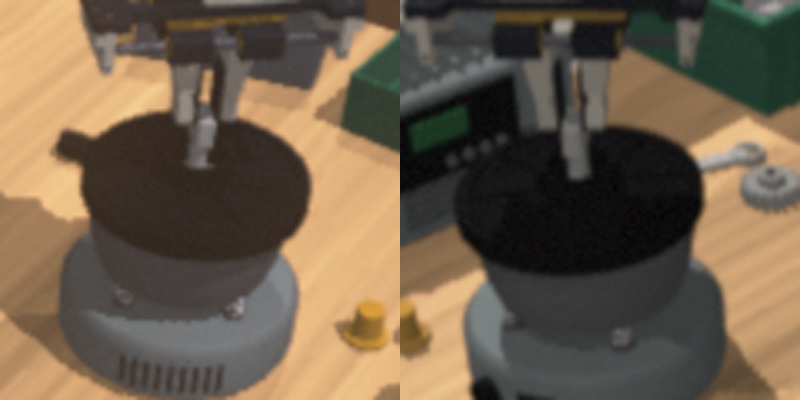

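The bowl dipped about 7 mm (roughly 19 N), and first contact was at TCP z ≈ 0.2078. That matches the home height of 0.207 plus the 1.6 mm grasp offset. I'll ease off, release, and look from above.

Run:
```python
from h import *
def rep(h):
    s=arm.read_state();print(h,s["position"].round(4),s["force"].round(2),s["ft_torque"].round(2),round(s["width"],4),round(s["time_s"],2))
c=np.load("rim.npy")
arm.movel([*c,.2055],speed=.03);rep("relax")
arm.move_gripper(.050);rep("open")
arm.movel([*c,.30],speed=.12)
arm.move_to([.56,.262,.36],down(np.pi/2)); arm.sleep(.3);e=snap("wrist");np.save("w3.npy",e,allow_pickle=True);rep("look")
cv2.imwrite("pics/w3.png",cv2.resize(cv2.convertScaleAbs(e["image"][125:235,220:350],alpha=1.8),(709,600),interpolation=cv2.INTER_CUBIC))
for n in("scene","side"):np.save(f"p_{n}.npy",snap(n),allow_pickle=True)
```

```text
relax [0.5693 0.2585 0.2055] [-0.08 -0.63  0.4 ] [-0.08  0.27 -0.01] 0.0131 19.85
open [0.5691 0.2584 0.2055] [-0.45 -0.45 -0.19] [ 0.01  0.15 -0.04] 0.0495 20.67
look [0.56  0.262 0.36 ] [-0.18  0.43 -0.15] [ 0.01 -0.    0.03] 0.0499 23.97
```

View pics/w3.png

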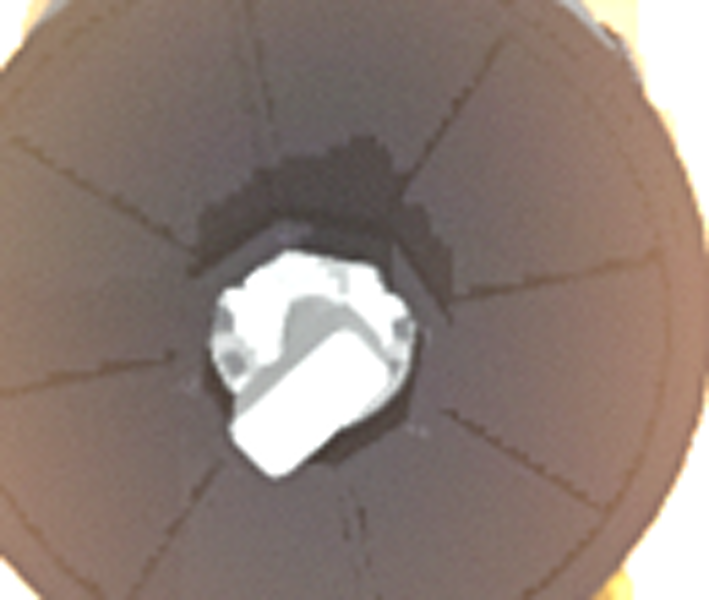

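The lids sit on the bowl. Ribs run outward from the collar's corners, for example (405,195)-(510,40), (455,298)-(655,255), (445,410)-(605,512) and (175,355)-(0,393). The tab's top face is at (345,330)-(390,378)-(278,478)-(232,430). From these I'll get the collar yaw, cover centre and tilt.

Run:
```python
from h import *
e=np.load("w3.npy",allow_pickle=True).item();k=709/130
f=lambda a:(np.array(a,float)+.5)/k-.5+[220,125]
ribs=[((405,195),(510,40)),((455,298),(655,255)),((445,410),(605,512)),((175,355),(0,393)),((190,243),(15,140)),((220,465),(130,595)),((268,125),(250,5))]
zd=.162
for r in ribs:
    P=plane(e,f(r),zd);v=P[1]-P[0];print("rib",np.degrees(np.arctan2(v[1],v[0])).round(1)%45)
P=plane(e,f([(345,330),(390,378),(278,478),(232,430)]),zd+.056);print("tab",P.mean(0))
v=P[0]-P[3]+P[1]-P[2];print("tab yaw",np.degrees(np.arctan2(v[1],v[0])))
c=np.load("rim.npy")
def edge(d,c,z,ts,r0=.07,r1=.1):
    h=d["image"].max(2);g=cv2.GaussianBlur(h,(3,3),0).astype(np.float32);rr=np.arange(r0,r1,.0003);out=[]
    for t in np.radians(ts):
        Q=np.c_[c[0]+rr*np.cos(t),c[1]+rr*np.sin(t),0*rr+z];q=project(d,Q).astype(np.float32)
        w=cv2.remap(g,q[:,:1],q[:,1:],1)[:,0];out.append(Q[np.gradient(w).argmax()])
    return np.array(out)
P=edge(e,c,zd,range(0,360,4));x,rm=circ(P);print("cover",x,rm)
# tilt check: far edge (top) and near edge (skirt foot) seen by the fixed cameras
for n in("scene","side"):
    d=np.load(f"p_{n}.npy",allow_pickle=True).item();away=c-d["position"][:2];a=np.degrees(np.arctan2(away[1],away[0]))
    for lab,z,a0 in(("far",zd,a),("near",zd-.017,a+180)):
        ts=a0+np.arange(-60,61,20);P=edge(d,x[:2],z,ts);print(n,lab,round(a0),(np.hypot(*(P[:,:2]-x[:2]).T)*1e3).round(1))
```

```text
rib 11.800000000000011
rib 12.700000000000003
rib 11.799999999999997
rib 12.200000000000003
rib 13.400000000000006
rib 10.799999999999997
rib 8.0
tab [0.56972653 0.25876407 0.218     ]
tab yaw 132.67320708286863
cover [0.56845973 0.25884493 0.0878374 ] 0.002266787403970121
scene far 115 [87.1 85.  85.9 70.  79.6 82.  83.2]
scene near 295 [86.2 99.7 87.1 85.3 88.6 99.7 87.4]
side far -35 [84.4 82.9 84.4 82.9 86.5 83.2 99.7]
side near 145 [86.2 99.7 81.4 83.8 85.3 99.7 83.8]
```

The tab is within 1 mm of the rim's axis and level. The collar's flats are at 34.5° (mod 45°). Now I'll grasp the collar, with the tips about 2 mm above the disc, and lift gently at first.

Run:
```python
from h import *
def rep(h):
    s=arm.read_state();print(h,s["position"].round(4),s["force"].round(2),s["ft_torque"].round(2),round(s["width"],4),round(s["grasp_force"],1),round(s["time_s"],2))
c=np.array([.5689,.2587]);o=down(np.radians(34.5));print(arm.ik([*c,.27],o))
arm.move_gripper(.085); arm.move_to([*c,.28],o)
hit=arm.movel([*c,.1838],speed=.06,threshold=5);rep(hit)
if not hit:
    arm.move_gripper(.03,25);rep("grip")
    arm.movel([*c,.195],speed=.03);rep("lift")
    for n in("scene","side"):
        d=snap(n);np.save(f"l_{n}.npy",d,allow_pickle=True)
```

```text
[ 0.73872102  0.2502693  -0.0277071   0.         -1.29281993  3.00501022]
False [0.5691 0.2588 0.1842] [-0.04 -1.33  0.6 ] [-0.08 -0.03  0.02] 0.0848 0.0 31.0
grip [0.5689 0.2587 0.1838] [-0.12  0.74 -0.06] [-0.11 -0.01 -0.01] 0.0303 0.0 32.04
lift [0.569  0.2588 0.1952] [-0.79  0.08  0.35] [-0.11  0.03  0.02] 0.0302 0.0 32.57
```

The fingers closed to 30 mm without meeting the collar, so I need to look.

Run:
```python
from h import *
d=np.load("l_scene.npy",allow_pickle=True).item();s=np.load("l_side.npy",allow_pickle=True).item();w=snap("wrist")
np.save("l_w.npy",w,allow_pickle=True)
W=np.zeros((600,800,3),np.uint8)
br=lambda x:cv2.convertScaleAbs(x,alpha=1.7)
r=lambda x,a,b:cv2.resize(br(x),(a,b),interpolation=cv2.INTER_CUBIC)
W[:350,:400]=r(d["image"][100:205,300:420],400,350)
W[:350,400:]=r(s["image"][170:275,130:250],400,350)
W[350:,:400]=r(w["image"][120:260,168:392],400,250)
e=np.load("w3.npy",allow_pickle=True).item();p=np.load("p_side.npy",allow_pickle=True).item();q=np.load("p_scene.npy",allow_pickle=True).item()
W[350:,400:600]=r(q["image"][120:220,310:390],200,250)
W[350:,600:]=r(p["image"][180:280,145:225],200,250)
cv2.imwrite("pics/lift.png",W)
```

```text
(no output)
```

View pics/lift.png

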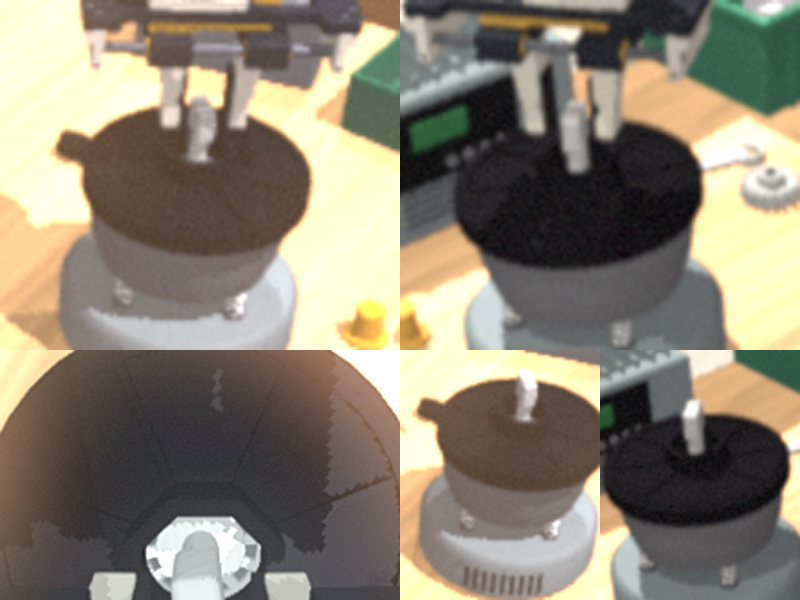

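The lids are seated on the bowl and the fingertips look to be above the collar: scene tips at crop (172,127) and (238,127), side tips at (535,133) and (605,137). The tab top is at (200,97) in the scene view and (573,102) in the side view. I'll triangulate these to check heights.

Run:
```python
from h import *
a=np.load("l_scene.npy",allow_pickle=True).item();b=np.load("l_side.npy",allow_pickle=True).item()
A=lambda x,y:(300+x/3.333-.35,100+y/3.333-.35)
B=lambda x,y:(130+(x-400)/3.333-.35,170+y/3.333-.35)
def t(l,p,q):
    X=tri([a,b],[A(*p),B(*q)]);print(l,X.round(4),"reproj",(project(a,X)-A(*p)).round(1),(project(b,X)-B(*q)).round(1))
t("tabtop",(200,99),(573,104))
t("tip L/R",(172,127),(605,137)); t("tip R/L",(238,127),(535,133))
s=arm.read_state();Tm=R.from_rotvec(s["tcp_rot"]).as_matrix()
print(s["width"],s["position"])
for y in(.02,-.02):
    X=s["position"]+Tm@[0,y,.019];p=project(a,X)[0];q=project(b,X)[0]
    print("pred tip",X.round(4),((p-[300,100]+.35)*3.333).round(),((q-[130,170]+.35)*3.333+[400,0]).round())
for l,X in(("collar top near",[.569,.2587,.182]),("disc ctr",[.569,.2587,.162]),("tabtop",[.569,.2587,.218])):
    p=project(a,X)[0];q=project(b,X)[0];print(l,((p-[300,100]+.35)*3.333).round(),((q-[130,170]+.35)*3.333+[400,0]).round())
w=np.load("l_w.npy",allow_pickle=True).item()
for y in(.015,-.015,.027,-.027):
    print("wrist tip pred",y,((project(w,s["position"]+Tm@[0,y,.019])[0]-[168,120])*[400/224,250/140]+[0,350]).round())
```

```text
tabtop [0.5676 0.258  0.2222] reproj [[ 0.7 -0.3]] [[0.7 0.3]]
tip L/R [0.5525 0.2462 0.1976] reproj [[ 0.3 -0.1]] [[0.3 0.1]]
tip R/L [0.592  0.2758 0.1973] reproj [[ 0.3 -0.1]] [[0.3 0.1]]
0.02993026613523636 [0.56878115 0.25862952 0.19482637]
pred tip [0.5853 0.27   0.1758] [224. 151.] [552. 160.]
pred tip [0.5523 0.2473 0.1758] [171. 150.] [607. 165.]
collar top near [198. 144.] [578. 155.]
disc ctr [196. 166.] [581. 179.]
tabtop [204. 103.] [574. 110.]
wrist tip pred 0.015 [242. 564.]
wrist tip pred -0.015 [155. 564.]
wrist tip pred 0.027 [276. 564.]
wrist tip pred -0.027 [121. 564.]
```

The visible fingertips sit about level with the reported TCP, not 19 mm ahead of it, and the body is proportionally higher. So the fingers closed above the collar without touching anything. I'll reopen here and descend under a force guard to z = 0.168, which leaves the body about 10 mm above the tab.

Run:
```python
from h import *
def rep(h):
    s=arm.read_state();print(h,s["position"].round(4),s["force"].round(2),s["ft_torque"].round(2),round(s["width"],4),round(s["grasp_force"],1),round(s["time_s"],2));return s
c=np.array([.5689,.2587])
arm.move_gripper(.085)
hit=arm.movel([*c,.180],speed=.05,threshold=4);rep(hit)
if not hit: hit=arm.movel([*c,.168],speed=.03,threshold=4);rep(hit)
if not hit:
    arm.move_gripper(.03,25);arm.sleep(.2);rep("grip")
```

```text
False [0.5687 0.2585 0.1795] [-0.46 -0.68  0.08] [-0.06 -0.1  -0.  ] 0.0849 0.0 34.21
False [0.5689 0.2587 0.1679] [-0.78  0.95 -0.12] [-0.09 -0.03 -0.04] 0.085 0.0 34.76
grip [0.569  0.2588 0.1681] [ 0.75  0.71 -0.51] [ 0.06 -0.36 -0.02] 0.054 25.0 35.58
```

Gripped at 54 mm, exactly the collar's width across flats. Lift.

Run:
```python
from h import *
def rep(h):
    s=arm.read_state();print(h,s["position"].round(4),s["force"].round(2),s["ft_torque"].round(2),round(s["width"],4),round(s["grasp_force"],1),round(s["time_s"],2));return s
p=arm.read_state()["position"]
arm.move_gripper(.03,35)
arm.movel([p[0],p[1],.185],speed=.03);rep("a")
arm.movel([p[0],p[1],.29],speed=.06);arm.sleep(.6);rep("b")
a,b=snap("scene"),snap("side");p0,p1=[np.load(f"p_{n}.npy",allow_pickle=True).item() for n in("scene","side")]
cv2.imwrite("pics/end_scene.png",a["image"]);cv2.imwrite("pics/end_side.png",b["image"])
# tab still where it was (bright blob near predicted place) and cover level
for d,q,n in((a,p0,"scene"),(b,p1,"side")):
    for X,l in(([.5697,.2588,.205],"tab"),):
        u=project(d,X)[0].astype(int)
        o=[]
        for im in(q["image"],d["image"]):
            r=im[u[1]-22:u[1]+22,u[0]-14:u[0]+14];m=(cv2.cvtColor(r,cv2.COLOR_BGR2HSV)[...,2]>130)
            yx=np.argwhere(m);o.append((len(yx),yx.mean(0).round(1) if len(yx) else None,yx.min(0) if len(yx) else None))
        print(n,l,u,o)
    # cover ellipse
    m=(d["image"].max(2)<60).astype(np.uint8);u=project(d,[.569,.2587,.286])[0]
    nn,L,st,ce=cv2.connectedComponentsWithStats(m)
    i=min((j for j in range(1,nn) if st[j,4]>800),key=lambda j:np.hypot(*(ce[j]-u)))
    print(n,"cover blob",st[i],ce[i].round(1),"pred",u.round(1))
```

```text
a [0.5689 0.2587 0.1849] [ 0.1   0.33 -1.91] [-0.08  0.03  0.  ] 0.0535 35.0 36.51
b [0.569  0.2588 0.29  ] [ 0.26 -0.38 -2.7 ] [-0.07  0.04  0.04] 0.0538 35.0 39.01
scene tab [360 135] [(350, array([13.2, 13. ]), array([5, 0])), (69, array([27. , 18.6]), array([17,  0]))]
scene cover blob [ 331   83   69   51 2123] [366.7 112.1] pred [364.  106.2]
side tab [182 207] [(261, array([ 9.2, 20.1]), array([ 0, 11])), (102, array([25.7, 16.3]), array([17,  0]))]
side cover blob [ 124  131  177  110 7231] [209.7 179.4] pred [179.1 175.9]
```

The lifted weight is 2.2–2.7 N, which matches the cover alone. One numeric check that the strainer is level on the rim and the cover is level, and then hand in.

Run:
```python
from h import *
c=np.array([.569,.2584])
for n in("scene","side"):
    d=snap(n);g=cv2.cvtColor(d["image"],cv2.COLOR_BGR2GRAY).astype(np.float32)
    aw=d["position"][:2]-c;a=np.degrees(np.arctan2(aw[1],aw[0]))
    for lab,zs in(("flange",np.arange(.175,.135,-.003)),):
        for t in a+np.array([-50,-25,0,25,50]):
            r=.0815;Q=np.c_[c[0]+r*np.cos(np.radians(t))+0*zs,c[1]+r*np.sin(np.radians(t))+0*zs,zs]
            q=project(d,Q).astype(np.float32);print(n,lab,round(t),cv2.remap(g,q[:,:1],q[:,1:],1)[:,0].astype(int))
    zs=np.arange(.30,.25,-.003)
    for t in a+np.array([-75,-40,0,40,75]):
        Q=np.c_[c[0]+.087*np.cos(np.radians(t))+0*zs,c[1]+.087*np.sin(np.radians(t))+0*zs,zs]
        q=project(d,Q).astype(np.float32);print(n,"skirt",round(t),cv2.remap(g,q[:,:1],q[:,1:],1)[:,0].astype(int))
```

```text
scene flange -115 [96 95 95 96 95 92 85 73 67 66 64 64 64 65]
scene flange -90 [ 95 113 144 158 159 142 110  82  69  66  66  66  66  66]
scene flange -65 [128 151 151 162 167 147 115  86  72  70  73  75  76  73]
scene flange -40 [139 140 149 154 154 144 122  93  77  78  80  83  83  79]
scene flange -15 [150 154 155 154 150 140 121 100  85  83  83  81  79  78]
scene skirt -140 [136 114  97  93  92  88  91  84  81  83  98 121 154 172 184 190 190]
scene skirt -105 [ 50  51  51  49  50  50  49  48  48  47  62 114 175 195 195 195 194]
scene skirt -65 [44 45 42 44 42 43 42 41 44 43 46 62 90 95 95 95 93]
scene skirt -25 [ 40  41  40  41  41  41  40  40  41  41  51  99 150 170 176 181 186]
scene skirt 10 [119  96  85  87  83  84  80  85  91  97 113 136 156 178 185 187 186]
side flange 95 [150 159 166 168 162 142 109  78  61  56  55  56  54  54]
side flange 120 [ 93  99 102 104 103 102  92  74  61  58  59  59  58  56]
side flange 145 [ 88  92 101 104 105 101  90  70  59  58  58  57  57  57]
side flange 170 [ 98 113 110 106 104  99  85  66  54  51  52  54  54  51]
side flange 195 [79 80 80 80 77 74 65 53 47 46 45 45 45 45]
side skirt 70 [ 51  42  36  30  27  28  27  24  26  35  43  44  63  90 100  89  70]
side skirt 105 [10 13 15 13 12 10 12  9  9 13 11 11  9 11 10 11  8]
side skirt 145 [14 12 13 18 14 16 13 11  9 13 25 55 74 82 86 85 85]
side skirt 185 [  8  13  12  11  10   8   8  11   8  14  41  84 103 107 106 107 108]
side skirt 220 [39 37 35 34 30 28 29 28 28 31 34 38 42 44 45 44 44]
```

```bash
python3 -c "
from station import arm
print(arm.close_job())"
```

```text
the job is handed in; nothing more can be done
None
```

The job is handed in: the strainer is home and level in the bowl after a press that sank it about 7 mm, and the arm is holding the cover alone, level and still, with its skirt about 48 mm above the tab's top, at about 39 s of the 64 s allowed; one earlier grip closed above the collar on nothing, with no sign of contact.

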